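# Feed a cleat through the drilling jig with a push stick

### The arm

A 7-joint arm with a two-finger parallel gripper is mounted at the origin on the work surface. World frame = base frame: x ahead of the robot, y to its left, z up, the work surface at z = 0. Lengths are in m, angles in rad, forces in N, time in s.
With the tool pointing down it reaches from about 0.425 to 0.925 m from the base axis. Payload 6.8 kg.
Tool frame: the origin (TCP) lies at the very end of the fingers, on their centre line; the grasp point (between the pads) lies 19 mm behind it; z points along the fingers, y is the line along which they close (so a half turn about z gives the same grasp; the last joint's range is limited). The gripper opens to 85 mm and grips with 20 to 120 N. Pads are 22 mm wide; open, the fingers measure 114 mm over their backs; the gripper's body (76 mm by 85 mm) begins 54 mm behind the grasp point. The pads swing forward as they close: fully open they stand 13 mm farther back than shut.
Start: joints at [-1.236, 0.477, 0.022, 1.555, -0.011, 1.109, -0.083], TCP at [0.289, 0.61, 0.231] pointing down, gripper open.
Joint ranges: [-2.96, 2.96], [-0.34, 2.1], [-1.41, 1.46], [0.24, 2.44], [-1.37, 4.51], [0.17, 1.92], [-2.96, 2.96]. Speed limits (rad/s): [2.39, 2.39, 3.14, 3.14, 3.14, 3.14, 3.14].

### API

Orientations are given as a rotation vector (axis times angle).
In Python, from bench import r gives the robot as it stands.
- The arm moves only by the shell command python3 -m jog 'ROWS' [FORCE]. ROWS is JSON, a list of rows, each an object of numbers: "fingers": the finger opening in m, from 0 to 0.0854; "x", "y", "z": the shift along the tool's x, y, z in m; "rx", "ry", "rz": the turn, a rotation vector about the tool's x, y, z in degrees. In form: [{"fingers": .., "x": .., "y": .., "z": .., "rx": .., "ry": .., "rz": ..}, ...]. A call has 1 to 8 rows; each row shifts and turns the commanded pose from where the row before left it, along the tool's axes as they then stand; what a row does not reach is not made up. A row lasts 1/8 s, in which the tool goes at most 62.5 mm and 10.7 degrees, less where a joint would pass 70% of its speed; a pose out of reach is approached as far as the arm can. A call is refused whole if a number of a shift passes 0.0625 or a number of a turn 10.7, either way. A call with a gripper value outside its range is refused whole. The fingers move at their own pace and stop on an object; FORCE is the grip in N (left out, the last holds). Time passes only in rows, so rows that do not move let the fingers close. It gives the time, the measured TCP pose, the force, the opening and the grip force at its end, in the units of the state.
- r.get_obs(): the state, without advancing time (a new reading comes with each control period).
- r.grab_frame(name): name is "scene" or "top" or "wrist"; returns (picture, depth): 400x640x3 uint8, red, green, blue; 400x640 float32, m along the optical axis (not along the pixel's ray), 0 where there is no reading.
- r.get_calibration(name): a dict with "mtx" (3x3 intrinsics, pixels), "extrinsics" (4x4, takes a point from camera to world coordinates). Camera axes: x right, y down, z forward; pixel columns grow to the right and rows downward; lengths in m; the calibration is good to about 2 mm. A picture is of the moment at which its call begins: read the wrist's pose just before it. get_calibration takes no time and is no camera call; for the wrist camera it gives the pose at the moment of the call.
- r.hand_in(): hands the job in; it is judged then, once.
Trained networks look in the newest picture that a camera, given by its name, has taken for a name from the list of things; names that differ only in an ending like _2 or _b are one class to them, and where a whole thing is asked for, a point or a joint stands for the part that bears it (a point fixed in the world has none). Each returns a list of dicts, best first, with "score" (0 to 1); they miss things now and then, are a little off and sometimes report something else, mostly with a low value. They report only what shows in the picture. A call takes as long as a camera call. They do not tell look-alikes from the thing itself.
- r.search_frame(target, camera): "xyz" ([x, y, z] in m, in world coordinates, good to about 4 mm: the middle of the surface that is visible of it).
- r.landmark_of(target, camera): "xyz" ([x, y, z] in m, in world coordinates, good to about 4 mm: a listed point, or the origin of a listed thing).
The state is a dict: "clock": time; "joints": joint angles; "qvel": joint speeds; "tau": joint torques, N m; "tcp_pos": TCP position; "orientation": TCP orientation; "contact_force": force on the tool from outside, world axes, zero at the start; "moment": the same for the moment, N m; "grip_width": finger opening in m; "gripper_force": force on a finger pad.
Only numpy, scipy, OpenCV 4.12 (cv2) and the standard library are available. Lean on these libraries where they do the work, as an engineer would, in place of code of your own. Each camera call takes 0.05 s, during which the arm holds its last target. There are 200 camera calls.

### The job

Pick up the push stick and use it to feed the short wooden strip along the jig's channel, under the bridge and past the sprung shoe, until it is pressed fully home, flush against the screw of the end stop; push the strip only with the stick, and hold it pressed there for a moment, with a push of 12 to 18 N, without ramming it. Then draw the stick out, leaving the strip at the stop, lay the stick down on the bench clear of the jig and let go of it; leave everything else where it is.

Things in the scene. Friction and masses are not known exactly. Their poses are not given: they have to be found in the camera images.
- stick: Wooden push stick. Shank 180 long (x) x 18 wide (y) x 14 mm high; at its rear an upright handle 60 long x 18 thick, its top 80 mm above the underside. Origin at the underside, mid-length. x points along the shank to the blunt pushing tip, 90 mm from the origin; the handle's middle lies at x = -60 mm (it spans -90 to -30 mm). 100 g.
- strip: The wooden strip to be fed, 90 long (x) x 24 wide x 14 mm high, about 30 g, lying flat in the open mouth of the channel. Origin under its centre; x runs along its length, its leading end is at +45 mm.
- jig: The feed jig of white board with brown fences, fixed to the bench. Origin at bench height on the channel's centre line; x is the feed direction, z up. Base board from x = -210 to +182 mm, 150 mm wide; its top, the bed, is 18 mm above the bench. The channel lies between two wooden fences, 18 mm thick, that stand 22 mm above the bed.
- mouth (a point): Point on the bed on the centre line where the channel becomes narrow (x = -30 mm in the jig's frame; axes as the jig's). From here on the channel is 27 mm wide; over the 70 mm before it, it narrows from 48 mm; the 90 mm before that are 48 mm wide, open at the rear and on top.
- bridge (a point): Middle of the underside of the first wooden bridge over the channel, 22 mm above the bed (x = 5 mm in the jig's frame; axes as the jig's). The bridge is 20 mm long in x and 9 mm thick.
- shoe_tip (a point): Point on the jig, on the bed, beside the face of the sprung wooden shoe on the channel's +y side (x = 77 mm in the jig's frame). The shoe stands 8 mm into the channel, with a slope from x = 36 mm, full from 67 to 88 mm. The strip pushes it back 5 mm: that takes about 3 to 12 N, then it drags at 2 to 8 N and holds the strip. Such a push is the shoe, not yet the stop.
- stop: The end stop: a dark steel block, 25 mm wide, 34 mm high, with a black knob, fixed on the bed, carrying a steel stop screw with a 13 mm round head (centre 7.5 mm above the bed) that stands out of its face to meet the strip. How far it stands out, 5 to 40 mm, is set anew each time and not measured: find it by feel; it does not give. Origin at the foot of the block's face; x is the feed direction.
- wedge: Bystander, to be left alone: a small dark wooden wedge block, 55 x 20 x 10 mm, lying on the jig's base beside the channel.
- speaker_a: Bystander, to be left alone: a black round loudspeaker, 164 mm across, 69 mm high, lying face up.
- speaker_b: Bystander, to be left alone: a second such loudspeaker.
- grille: Bystander, to be left alone: a black flat loudspeaker grille, 100 x 200 x 12 mm.
- offcut: Bystander, to be left alone: a plain straight wooden offcut, 190 x 22 x 16 mm, without a handle.
- screwdriver: Bystander, to be left alone: a screwdriver.
Not all that is in view belongs to the job. What is shaped like the stick but blue is not meant.

How it is judged:
On the way, in this order (a step that is already met when the one before it is completed fails the run):
1. the stick's push has brought the strip's leading end into the narrow channel, under the first bridge (x of strip in the frame of jig above -0.035 m and contact force between stick and strip above 0.3 N and z of strip in the frame of jig below 0.024 m).
2. the stick presses the strip home against the end stop for a moment (more than 9 N of push, more than 3 N of it on the stop) (contact force between strip and stop above 0.1 N and y of strip in the frame of stop between -0.005 and 0.005 m and z of strip in the frame of stop below 0.003 m and angle between the x axis of strip and the x axis of stop, either way round below 0.06 rad and angle between strip's own z axis and vertical below 0.06 rad and contact force between strip and stop above 3 N and contact force between stick and strip above 9 N), for 0.15 s.
At the end, for the whole second after the job is handed in: The strip lies flat in the channel, touching the screw of the end stop (in line within 0.06 rad, at rest). The stick lies released and at rest on the bench, touching neither jig nor strip (contact force between strip and stop above 0.1 N and y of strip in the frame of stop between -0.005 and 0.005 m and z of strip in the frame of stop below 0.003 m and angle between the x axis of strip and the x axis of stop, either way round below 0.06 rad and angle between strip's own z axis and vertical below 0.06 rad and contact force between stick and strip below 0.05 N and contact force between stick and jig below 0.05 N and height (world z) of stick below 0.014 m and contact force between stick and the fingers below 0.05 N and linear speed of stick below 0.02 m/s and linear speed of strip below 0.01 m/s).
It fails at once if the stick pushes the strip with more than 25 N (contact force between stick and strip above 25 N).
It fails at once if the strip is rammed on the stop with more than 25 N (contact force between strip and stop above 25 N).
It fails at once if the gripper or arm touches the strip (contact force between any of the fingers, the arm and strip above 0.3 N).
It fails at once if a bystander is moved by more than 25 mm (distance of any of wedge, speaker_a, speaker_b, grille, offcut, screwdriver from where it was at the start of the episode above 0.025 m).
It also fails if it takes over 53 s, if anything falls off the work surface, if the arm or the gripper's body presses on something with over 40 N, if the wrist force passes 120 N, or if a joint passes its speed limit or range.

## Working session

There is one attempt and no reset: what is moved stays moved. The work goes in short steps, Python scripts to look and compute and a shell command to move; the robot and the scene stay as the last step left them, time stands still between calls to the robot, and variables do not carry over. Pictures are saved under pics/ and viewed, at most 10 in all, crops included, and the job is handed in when it is done.

```bash
mkdir -p pics; ls; cat > h.py <<'E'
from bench import r
import numpy as np, cv2
from scipy.spatial.transform import Rotation as R
def cal(n):
    c=r.get_calibration(n); return np.array(c["mtx"]),np.array(c["extrinsics"])
def snap(n,f):
    p,d=r.grab_frame(n); cv2.imwrite("pics/"+f+".png",cv2.cvtColor(p,cv2.COLOR_RGB2BGR)); np.save("pics/"+f+".npy",d)
    K,T=cal(n); np.savez("pics/"+f+"_c.npz",K=K,T=T,p=p,d=d); return p,d
def cloud(f):
    z=np.load("pics/"+f+"_c.npz"); K,T,d=z["K"],z["T"],z["d"]
    v,u=np.mgrid[:400,:640]; P=np.stack([(u-K[0,2])/K[0,0]*d,(v-K[1,2])/K[1,1]*d,d],-1)
    W=P@T[:3,:3].T+T[:3,3]; W[d==0]=np.nan; return W,z["p"]
def st():
    o=r.get_obs(); print({k:np.round(o[k],4).tolist() for k in("clock","tcp_pos","orientation","contact_force","grip_width","joints")})
E
python3 - <<'E'
from h import *
st()
for n in("scene","top"): snap(n,n+"0")
for n in ("stick","strip","jig","mouth","bridge","shoe_tip","stop"):
    for c in("top","scene"):
        print(n,c,[(np.round(a["xyz"],3).tolist(),round(a["score"],2)) for a in r.landmark_of(n,c)[:3]])
st()
E
```

```text
pics
{'clock': 0.0, 'tcp_pos': [0.2889, 0.6094, 0.2303], 'orientation': [-0.6897, -3.0646, 0.0028], 'contact_force': [0.736, 0.4228, -0.1838], 'grip_width': 0.0854, 'joints': [-1.2361, 0.4778, 0.0223, 1.5565, -0.0115, 1.1093, -0.0831]}
stick top [([0.576, 0.296, 0.001], 0.95), ([0.42, 0.262, 0.0], 0.8)]
stick scene [([0.576, 0.291, -0.002], 0.66), ([0.418, 0.266, -0.004], 0.57)]
strip top []
strip scene [([0.531, 0.011, 0.021], 0.77)]
jig top [([0.51, -0.118, -0.002], 0.81)]
jig scene [([0.505, -0.122, -0.003], 0.91)]
mouth top [([0.518, -0.088, 0.018], 0.59)]
mouth scene [([0.516, -0.09, 0.018], 0.83), ([0.451, -0.143, 0.017], 0.61)]
bridge top [([0.51, -0.123, 0.042], 0.68)]
bridge scene [([0.514, -0.119, 0.044], 0.88), ([0.512, -0.089, 0.016], 0.4)]
shoe_tip top [([0.499, -0.194, 0.02], 0.67)]
shoe_tip scene [([0.505, -0.195, 0.017], 0.95), ([0.452, -0.143, 0.016], 0.67), ([0.531, 0.016, 0.02], 0.2)]
stop top [([0.485, -0.258, 0.022], 0.6)]
stop scene [([0.486, -0.262, 0.018], 0.44)]
{'clock': 0.8, 'tcp_pos': [0.2892, 0.6099, 0.2313], 'orientation': [-0.6899, -3.0649, -0.0001], 'contact_force': [-0.2328, 0.0505, -0.162], 'grip_width': 0.0853, 'joints': [-1.2361, 0.4769, 0.0224, 1.5554, -0.0115, 1.1093, -0.0831]}
```

View pics/top0.png

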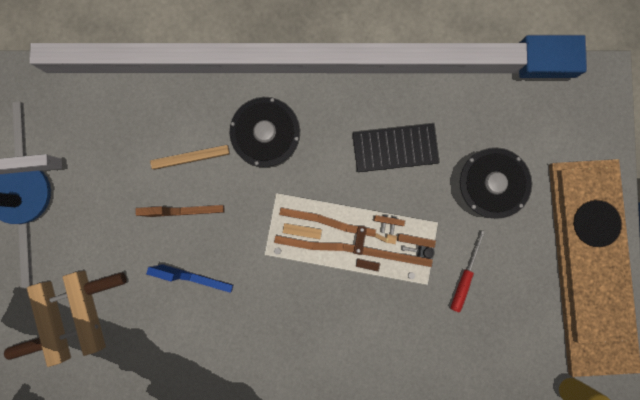

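View pics/scene0.png

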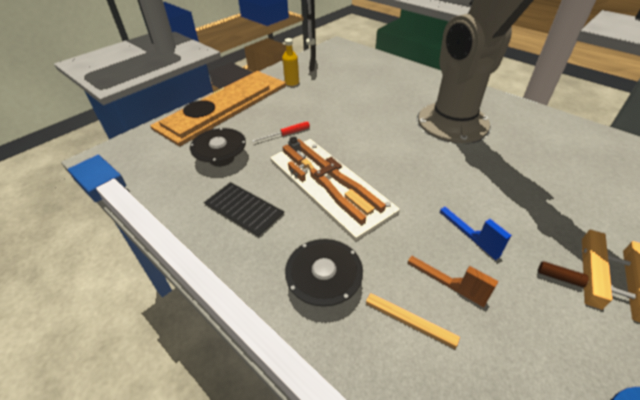

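Top view: the brown stick is at px (180,210), with its handle at the left and tip at the right. The blue decoy is at (190,278). The jig's mouth is at the left, (270,230), and the stop at the right, (425,252). Next I'll measure the axes from depth.

```bash
python3 - <<'E'
from h import *
W,p=cloud("top0"); hsv=cv2.cvtColor(p,cv2.COLOR_RGB2HSV)
def rect(m,name):
    q=W[m]; q=q[~np.isnan(q).any(1)]
    (c,s,a)=cv2.minAreaRect((q[:,:2]*1000).astype(np.float32)); print(name,len(q),np.round(c,1),np.round(s,1),round(a,1),'z',np.round(np.percentile(q[:,2],[5,50,95]),3)); 
    d=q[:,:2]-q[:,:2].mean(0); _,_,v=np.linalg.svd(d,full_matrices=False); print('  mean',q.mean(0).round(4),'dir',v[0].round(4))
x,y,z=W[...,0],W[...,1],W[...,2]
near=(abs(x-.576)<.05)&(abs(y-.296)<.13)
rect(near&(z>.005),'stick'); rect(near&(z>.06),'handle'); rect(near&(z>.005)&(z<.03),'shank')
J=(abs(x-.51)<.16)&(abs(y+.11)<.26)
rect(J&(z>.010)&(z<.026)&(hsv[...,1]<60)&(hsv[...,2]>120),'board')
rect(J&(z>.026)&(z<.05)&(hsv[...,1]>80),'fences')
S=(abs(x-.531)<.03)&(abs(y-.011)<.07)
rect(S&(z>.026)&(z<.036)&(hsv[...,1]>60)&(hsv[...,2]>130),'strip')
K=(abs(x-.485)<.03)&(y<-.24)&(y>-.32)&(hsv[...,2]<70)&(z>.025)
rect(K,'stop')
st()
o=cv2.resize(cv2.cvtColor(p,cv2.COLOR_RGB2BGR)[180:300,255:450],None,fx=4,fy=4,interpolation=2); cv2.imwrite("pics/c1.png",o)
E
```

```text
stick 742 [569.8 298.6] [ 59.5 249.9] 12.2 z [0.011 0.021 0.081]
  mean [0.5791 0.2978 0.0388] dir [ 0.08   -0.9968]
handle 253 [576.7 348.1] [18.  60.1] 3.5 z [0.067 0.079 0.082]
  mean [0.5762 0.346  0.0777] dir [-0.0734  0.9973]
shank 420 [566.5 296.9] [ 58.4 250. ] 14.1 z [0.01  0.014 0.026]
  mean [0.5814 0.2643 0.0147] dir [ 0.0982 -0.9952]
board 6581 [ 515.1 -106.3] [391.8 150.2] 79.8 z [0.015 0.017 0.021]
  mean [ 0.5155 -0.0992  0.0175] dir [-0.1914 -0.9815]
fences 3031 [ 500.5 -161.1] [471.6 148.9] 70.0 z [0.029 0.039 0.046]
  mean [ 0.5134 -0.107   0.0383] dir [-0.1845 -0.9828]
strip 397 [531.2   7.9] [121.   55.3] 87.9 z [0.028 0.032 0.035]
  mean [0.5319 0.0092 0.0315] dir [0.1278 0.9918]
stop 141 [ 483.9 -274.1] [26.9 24.4] 77.5 z [0.033 0.061 0.065]
  mean [ 0.4844 -0.2724  0.0558] dir [-0.2733 -0.9619]
{'clock': 0.8, 'tcp_pos': [0.2892, 0.6099, 0.2313], 'orientation': [-0.6899, -3.0649, -0.0001], 'contact_force': [-0.2328, 0.0505, -0.162], 'grip_width': 0.0853, 'joints': [-1.2361, 0.4769, 0.0224, 1.5554, -0.0115, 1.1093, -0.0831]}
```

View pics/c1.png

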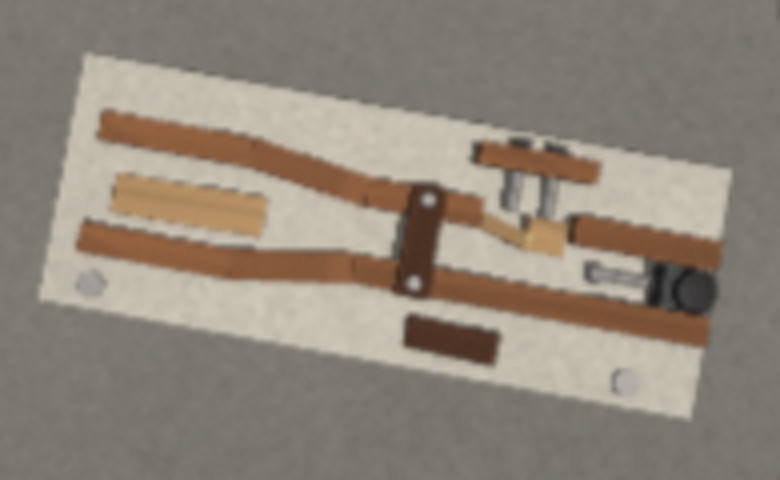

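Jig: the origin is at about (0.513,-0.120) and the feed direction is (-0.177,-0.984). The screw head (crop px 590,270) stands out about 35 mm. The board measures 392×150 and the handle 18×60, both matching the sizes given. I'll go above the handle now.

```bash
python3 -m jog '[{"rz":10},{"rz":10},{"rz":10},{"rz":10},{"rz":10},{"rz":10}]' | tail -c 600; python3 -m jog '[{"x":-0.0406,"y":0.038,"z":0.005},{"x":-0.0406,"y":0.038,"z":0.005},{"x":-0.0406,"y":0.038,"z":0.005},{"x":-0.0406,"y":0.038,"z":0.005},{"x":-0.0406,"y":0.038,"z":0.005},{"x":-0.0406,"y":0.038,"z":0.005},{"x":-0.0406,"y":0.038,"z":0.005},{"x":0}]'|tail -c 600
python3 - <<'E'
from h import *
st(); snap("wrist","w1")
E
```

```text
{'clock': 0.8, 'tcp_pos': [0.2892, 0.6099, 0.2313], 'orientation': [-0.6899, -3.0649, -0.0001], 'contact_force': [-0.2328, 0.0505, -0.162], 'grip_width': 0.0853, 'joints': [-1.2361, 0.4769, 0.0224, 1.5554, -0.0115, 1.1093, -0.0831]}validation failed for argument at $[0]...
validation failed for argument at $[0]...
```

View pics/w1.png

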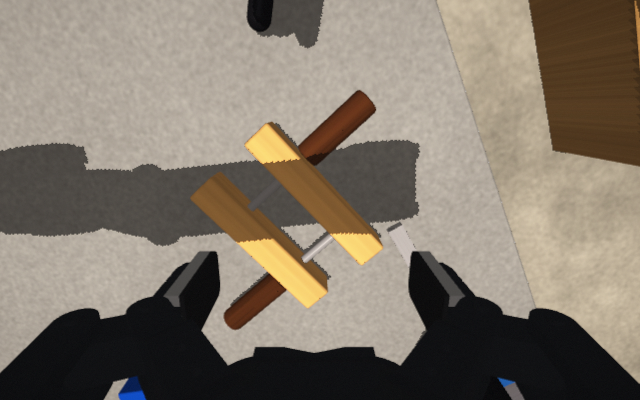

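The wrist view still shows the start area (a wooden clamp at px 300,210), because the call was refused. Every field probably has to be given.

```bash
python3 -m jog '[{"fingers":0.085,"x":0,"y":0,"z":0,"rx":0,"ry":0,"rz":10},{"fingers":0.085,"x":0,"y":0,"z":0,"rx":0,"ry":0,"rz":10},{"fingers":0.085,"x":0,"y":0,"z":0,"rx":0,"ry":0,"rz":10},{"fingers":0.085,"x":0,"y":0,"z":0,"rx":0,"ry":0,"rz":10},{"fingers":0.085,"x":0,"y":0,"z":0,"rx":0,"ry":0,"rz":10},{"fingers":0.085,"x":0,"y":0,"z":0,"rx":0,"ry":0,"rz":10}]'
```

```text
clock: 1.6
tcp_pos: [0.2891, 0.61, 0.2314]
orientation: [-2.136, -2.303, -0.0]
contact_force: [0.4, 0.1, 1.1]
grip_width: 0.0848
gripper_force: 0.0
```

```bash
python3 -m jog '[{"fingers":0.085,"x":-0.0406,"y":0.038,"z":0.005,"rx":0,"ry":0,"rz":0},{"fingers":0.085,"x":-0.0406,"y":0.038,"z":0.005,"rx":0,"ry":0,"rz":0},{"fingers":0.085,"x":-0.0406,"y":0.038,"z":0.005,"rx":0,"ry":0,"rz":0},{"fingers":0.085,"x":-0.0406,"y":0.038,"z":0.005,"rx":0,"ry":0,"rz":0},{"fingers":0.085,"x":-0.0406,"y":0.038,"z":0.005,"rx":0,"ry":0,"rz":0},{"fingers":0.085,"x":-0.0406,"y":0.038,"z":0.005,"rx":0,"ry":0,"rz":0},{"fingers":0.085,"x":-0.0406,"y":0.038,"z":0.005,"rx":0,"ry":0,"rz":0},{"fingers":0.085,"x":0,"y":0,"z":0,"rx":0,"ry":0,"rz":0}]'
python3 - <<'E'
from h import *
st(); snap("wrist","w2"); W,p=cloud("w2"); z=W[...,2]
near=(abs(W[...,0]-.576)<.04)&(abs(W[...,1]-.296)<.13)
for n,m in(("handle",near&(z>.073)&(z<.087)),("shank",near&(z>.010)&(z<.018)&(W[...,1]<.31))):
    q=W[m]; print(n,len(q)); 
    if len(q)<30: continue
    c,s,a=cv2.minAreaRect((q[:,:2]*1000).astype(np.float32)); print(np.round(c,1),np.round(s,1),round(a,1),np.median(q[:,2]).round(4))
    d=q[:,:2]-q[:,:2].mean(0); print(q.mean(0).round(4),np.linalg.svd(d,full_matrices=False)[2][0].round(3))
E
```

```text
clock: 2.6
tcp_pos: [0.5814, 0.3418, 0.1961]
orientation: [2.138, 2.297, -0.002]
contact_force: [-0.7, 0.0, 0.1]
grip_width: 0.085
gripper_force: 0.0
{'clock': 2.6, 'tcp_pos': [0.5814, 0.3418, 0.1961], 'orientation': [2.138, 2.2968, -0.0015], 'contact_force': [-0.7368, 0.0006, 0.1331], 'grip_width': 0.085, 'joints': [-0.8502, 0.5219, 0.3223, 1.6081, -0.1796, 1.0413, -0.4054]}
handle 1519
[571.4 354. ] [17.6 59.7] 4.4 0.0795
[0.5716 0.3553 0.0794] [ 0.077 -0.997]
shank 1280
[578.4 252.9] [17.9 97.5] 4.3 0.0134
[0.5783 0.2556 0.0135] [ 0.069 -0.998]
```

View pics/w2.png

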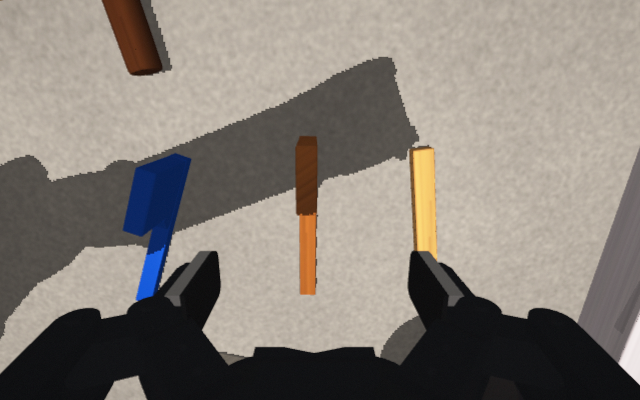

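The handle (px 307,175) is centred between the fingers and nothing is nearby. Its tip is 150 mm from the handle's middle, as it should be. I'll descend and grip.

```bash
python3 -m jog '[{"fingers":0.05,"x":0.0134,"y":-0.009,"z":0,"rx":0,"ry":0,"rz":0},{"fingers":0.05,"x":0,"y":0,"z":0.04,"rx":0,"ry":0,"rz":0},{"fingers":0.05,"x":0,"y":0,"z":0.05,"rx":0,"ry":0,"rz":0},{"fingers":0.05,"x":0,"y":0,"z":0.045,"rx":0,"ry":0,"rz":0},{"fingers":0.05,"x":0,"y":0,"z":0.023,"rx":0,"ry":0,"rz":0},{"fingers":0.05,"x":0,"y":0,"z":0,"rx":0,"ry":0,"rz":0}]'
python3 -m jog '[{"fingers":0,"x":0,"y":0,"z":0,"rx":0,"ry":0,"rz":0},{"fingers":0,"x":0,"y":0,"z":0,"rx":0,"ry":0,"rz":0},{"fingers":0,"x":0,"y":0,"z":0,"rx":0,"ry":0,"rz":0},{"fingers":0,"x":0,"y":0,"z":0,"rx":0,"ry":0,"rz":0},{"fingers":0,"x":0,"y":0,"z":0,"rx":0,"ry":0,"rz":0},{"fingers":0,"x":0,"y":0,"z":0,"rx":0,"ry":0,"rz":0}]' 100
```

```text
clock: 3.4
tcp_pos: [0.5637, 0.363, 0.0364]
orientation: [-2.124, -2.312, 0.006]
contact_force: [0.5, 0.4, 1.2]
grip_width: 0.05
gripper_force: 0.0
clock: 4.15
tcp_pos: [0.5679, 0.3622, 0.0402]
orientation: [-2.129, -2.309, -0.005]
contact_force: [-2.7, 0.9, 7.4]
grip_width: 0.0171
gripper_force: 97.8
```

```bash
python3 -m jog '[{"fingers":0,"x":0,"y":0,"z":-0.03,"rx":0,"ry":0,"rz":0},{"fingers":0,"x":0,"y":0,"z":-0.04,"rx":0,"ry":0,"rz":0},{"fingers":0,"x":0,"y":0,"z":0,"rx":0,"ry":0,"rz":7.4},{"fingers":0,"x":0,"y":0,"z":0,"rx":0,"ry":0,"rz":7.4},{"fingers":0,"x":-0.035,"y":0.015,"z":0,"rx":0,"ry":0,"rz":0},{"fingers":0,"x":-0.035,"y":0.015,"z":0,"rx":0,"ry":0,"rz":0},{"fingers":0,"x":-0.031,"y":0,"z":0,"rx":0,"ry":0,"rz":0},{"fingers":0,"x":0,"y":0,"z":0,"rx":0,"ry":0,"rz":0}]'
python3 - <<'E'
from h import *
snap("top","t2"); snap("scene","s2"); st()
p=cv2.imread("pics/t2.png")[170:300,150:450]; q=cv2.imread("pics/s2.png")[100:300,250:520]
cv2.imwrite("pics/c2.png",np.vstack([cv2.resize(p,(780,338)),cv2.resize(q,(351,260)).copy() if 0 else cv2.copyMakeBorder(cv2.resize(q,(351,260)),0,0,0,429,0)]))
o=r.get_obs(); M=R.from_rotvec(o["orientation"]).as_matrix(); print(M.round(3).tolist())
E
```

```text
clock: 5.15
tcp_pos: [0.5792, 0.252, 0.1087]
orientation: [2.414, 2.009, -0.002]
contact_force: [-0.2, -0.2, -0.5]
grip_width: 0.0172
gripper_force: 97.5
{'clock': 5.25, 'tcp_pos': [0.579, 0.2564, 0.1086], 'orientation': [-2.4096, -2.015, -0.0012], 'contact_force': [0.2106, 1.2188, 0.5442], 'grip_width': 0.0171, 'joints': [-0.7757, 0.5641, 0.3589, 1.7825, -0.2558, 0.8401, -0.4739]}
[[0.177, 0.984, 0.0], [0.984, -0.177, 0.001], [0.001, 0.0, -1.0]]
```

View pics/c2.png

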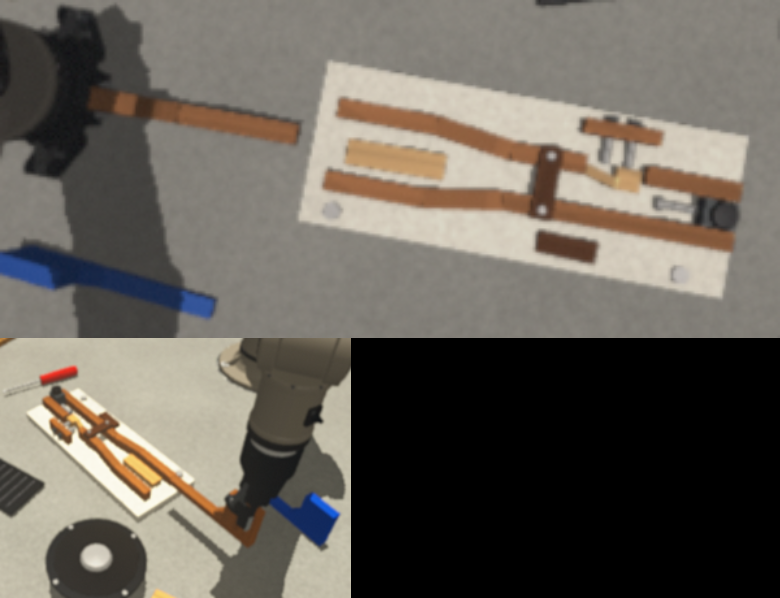

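The stick is held, with its tip at crop px (298,135) just behind the board. The strip is at (395,160). I'll measure the stick against the jig axis in the same camera.

```bash
cat >> h.py <<'E'
O=np.array([.5126,-.1201]); F=np.array([-.177,-.984]); L=np.array([.984,-.177])
def jig(q): d=q[...,:2]-O; return d@F, d@L
E
python3 - <<'E'
from h import *
W,p=cloud("t2"); hsv=cv2.cvtColor(p,cv2.COLOR_RGB2HSV); jx,jy=jig(W); z=W[...,2]; b=hsv[...,1]>90
m=b&(jx>-.33)&(jx<-.2)&(abs(jy)<.04)&(z>.05)&(z<.12)&(hsv[...,0]<25)
X,Y,Z=jx[m],jy[m],z[m]; k=X<X.max()
print(len(X),X.min(),np.percentile(X,[98,100]),'line',np.polyfit(X,Y,1).round(4),np.median(Y),'z',np.polyfit(X,Z,1).round(4),np.median(Z), 'Y range',np.percentile(Y,[3,97]))
# channel centre line from fences
for a,c in((-.18,-.11),(-.03,-.008),(.02,.035),(.1,.14)):
    f=(jx>a)&(jx<c)&(z>.033)&(z<.045)&b&(abs(jy)<.06)
    up=jy[f&(jy>0)]; lo=jy[f&(jy<0)]; print(a,'upper',np.percentile(up,[5,50,95]).round(4) if len(up) else 0,'lower',np.percentile(lo,[5,50,95]).round(4) if len(lo) else 0)
s=(jx>-.19)&(jx<-.07)&(abs(jy)<.02)&(z>.027)&(z<.037)&b
print('strip',np.percentile(jx[s],[1,99]).round(4),np.polyfit(jx[s],jy[s],1).round(3),np.median(jy[s]).round(4))
h=(jx>.06)&(jx<.18)&(abs(jy)<.012)&(z>.024)
for q in np.arange(.09,.18,.005):
    g=h&(jx>=q)&(jx<q+.005); print(round(q,3),g.sum(),np.median(z[g]).round(3) if g.any() else '',end=' | ')
E
```

```text
424 -0.32989894914044815 [-0.21727808 -0.2148628 ] line [0.0061 0.0037] 0.002027255156349974 z [-0.0625  0.0665] 0.08255110680598393 Y range [-0.00620814  0.01025837]
-0.18 upper [0.0061 0.0317 0.0392] lower [-0.0406 -0.0318 -0.0055]
-0.03 upper [0.0147 0.0221 0.0291] lower [-0.0301 -0.0229 -0.0158]
0.02 upper [0.0149 0.0232 0.0576] lower [-0.0303 -0.0225 -0.0154]
0.1 upper [0.0144 0.0217 0.0288] lower [-0.0305 -0.023  -0.0155]
strip [-0.1742 -0.0886] [ 0.017 -0.002] -0.0042
0.09 0  | 0.095 0  | 0.1 0  | 0.105 13 0.028 | 0.11 7 0.029 | 0.115 6 0.028 | 0.12 9 0.027 | 0.125 7 0.027 | 0.13 7 0.028 | 0.135 7 0.029 | 0.14 35 0.037 | 0.145 29 0.052 | 0.15 29 0.058 | 0.155 25 0.062 | 0.16 26 0.063 | 0.165 18 0.064 | 0.17 11 0.053 | 0.175 0  |
```

```bash
python3 -m jog '[{"fingers":0,"x":0,"y":-0.0025,"z":0.02,"rx":0,"ry":0,"rz":0},{"fingers":0,"x":0,"y":0,"z":0.018,"rx":0,"ry":0,"rz":0},{"fingers":0,"x":0,"y":0,"z":0,"rx":0,"ry":0,"rz":0},{"fingers":0,"x":0,"y":0,"z":0,"rx":0,"ry":0,"rz":0}]'
cat > m.py <<'E'
from h import *
import sys
snap("top",sys.argv[1]); W,p=cloud(sys.argv[1]); hsv=cv2.cvtColor(p,cv2.COLOR_RGB2HSV); jx,jy=jig(W); z=W[...,2]; b=(hsv[...,1]>90)&(hsv[...,0]<25)
t0,tip=float(sys.argv[2]),float(sys.argv[3])
m=b&(jx>t0)&(jx<tip)&(abs(jy)<.016)&(z>.026)&(z<.12)
X,Y,Z=jx[m],jy[m],z[m]
print('stick',len(X),np.percentile(X,[1,99,100]).round(4),'y0,slope',np.polyfit(X-X.max(),Y,1)[::-1].round(4),'z top',np.polyfit(X-X.max(),Z,1)[::-1].round(4),'bed',np.median(z[(jx>-.2)&(jx<-.05)&(abs(jy)>.045)&(abs(jy)<.07)]))
o=r.get_obs(); print('tcp jig',np.round(jig(o["tcp_pos"]),4),np.round(o["tcp_pos"],4)); st()
E
python3 m.py t3 -.33 -.2
```

```text
clock: 5.75
tcp_pos: [0.5768, 0.2568, 0.0705]
orientation: [2.409, 2.016, 0.001]
contact_force: [-0.4, -0.1, -1.0]
grip_width: 0.0168
gripper_force: 97.5
stick 370 [-0.3281 -0.2211 -0.2196] y0,slope [-0.0002  0.008 ] z top [ 0.0429 -0.0305] bed 0.01745292910217139
tcp jig [-0.3822 -0.0033] [0.577  0.2568 0.0708]
{'clock': 5.8, 'tcp_pos': [0.577, 0.2568, 0.0708], 'orientation': [2.4093, 2.0157, 0.0014], 'contact_force': [0.9018, -0.7515, -0.3032], 'grip_width': 0.0169, 'joints': [-0.7632, 0.6116, 0.3388, 1.8054, -0.2775, 0.7703, -0.4583]}
```

```bash
python3 -m jog '[{"fingers":0,"x":-0.015,"y":0,"z":0,"rx":0,"ry":0,"rz":0},{"fingers":0,"x":-0.015,"y":0,"z":0,"rx":0,"ry":0,"rz":0},{"fingers":0,"x":0,"y":0,"z":0.005,"rx":0,"ry":0,"rz":0},{"fingers":0,"x":0,"y":0,"z":0.003,"rx":0,"ry":0,"rz":0},{"fingers":0,"x":0,"y":0,"z":0,"rx":0,"ry":0,"rz":0},{"fingers":0,"x":0,"y":0,"z":0,"rx":0,"ry":0,"rz":0}]'
python3 m.py t4 -.29 -.18
```

```text
clock: 6.55
tcp_pos: [0.5711, 0.2275, 0.0622]
orientation: [-2.409, -2.016, -0.0]
contact_force: [0.7, 0.5, -0.7]
grip_width: 0.017
gripper_force: 97.5
stick 317 [-0.2893 -0.1912 -0.1899] y0,slope [-0.0005  0.0095] z top [0.0356 0.0008] bed 0.017551797528807533
tcp jig [-0.3523 -0.0038] [0.5712 0.2274 0.0623]
{'clock': 6.6, 'tcp_pos': [0.5712, 0.2274, 0.0623], 'orientation': [-2.409, -2.0164, -0.0003], 'contact_force': [-0.175, -0.3058, -0.9541], 'grip_width': 0.0166, 'joints': [-0.726, 0.6016, 0.3335, 1.8501, -0.2799, 0.7356, -0.4147]}
```

```bash
python3 -m jog '[{"fingers":0,"x":-0.004,"y":0,"z":0.002,"rx":0,"ry":0,"rz":0},{"fingers":0,"x":-0.004,"y":0,"z":0,"rx":0,"ry":0,"rz":0},{"fingers":0,"x":-0.004,"y":0,"z":0,"rx":0,"ry":0,"rz":0},{"fingers":0,"x":-0.004,"y":0,"z":0,"rx":0,"ry":0,"rz":0},{"fingers":0,"x":-0.004,"y":0,"z":0,"rx":0,"ry":0,"rz":0},{"fingers":0,"x":-0.004,"y":0,"z":0,"rx":0,"ry":0,"rz":0},{"fingers":0,"x":-0.004,"y":0,"z":0,"rx":0,"ry":0,"rz":0},{"fingers":0,"x":-0.004,"y":0,"z":0,"rx":0,"ry":0,"rz":0}]'
python3 -m jog '[{"fingers":0,"x":-0.005,"y":0,"z":0,"rx":0,"ry":0,"rz":0},{"fingers":0,"x":-0.005,"y":0,"z":0,"rx":0,"ry":0,"rz":0},{"fingers":0,"x":-0.005,"y":0,"z":0,"rx":0,"ry":0,"rz":0},{"fingers":0,"x":-0.005,"y":0,"z":0,"rx":0,"ry":0,"rz":0},{"fingers":0,"x":-0.005,"y":0,"z":0,"rx":0,"ry":0,"rz":0},{"fingers":0,"x":-0.005,"y":0,"z":0,"rx":0,"ry":0,"rz":0}]'
python3 - <<'E'
from h import *
snap("top","t5"); p=cv2.imread("pics/t5.png")[170:300,200:450]; cv2.imwrite("pics/c5.png",cv2.resize(p,(750,390),interpolation=2)); print(jig(r.get_obs()["tcp_pos"])); st()
E
```

```text
clock: 7.6
tcp_pos: [0.5655, 0.1952, 0.0603]
orientation: [-2.41, -2.016, -0.0]
contact_force: [0.5, 0.6, -0.0]
grip_width: 0.0172
gripper_force: 97.5
clock: 8.35
tcp_pos: [0.5602, 0.1656, 0.0603]
orientation: [2.41, 2.016, 0.0]
contact_force: [1.1, 0.6, -0.8]
grip_width: 0.0171
gripper_force: 97.5
(np.float64(-0.2885790299224935), np.float64(-0.003680296652432435))
{'clock': 8.4, 'tcp_pos': [0.5601, 0.1646, 0.0603], 'orientation': [2.4103, 2.0145, -0.0007], 'contact_force': [-0.4793, -0.6559, -0.6984], 'grip_width': 0.0169, 'joints': [-0.6453, 0.5645, 0.3329, 1.9266, -0.2758, 0.6949, -0.3254]}
```

View pics/c5.png

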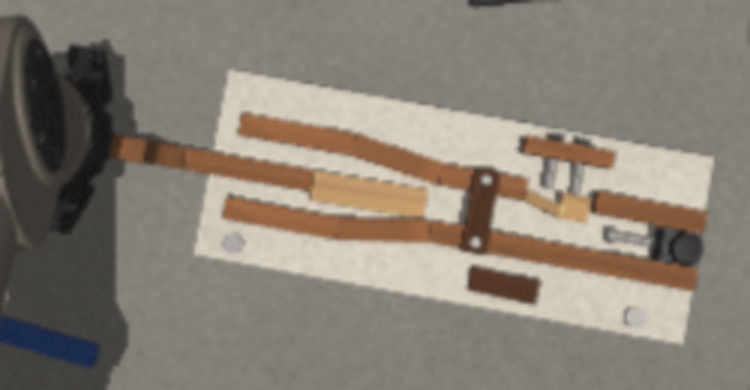

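The strip (px 310–425) is travelling ahead of the stick and its nose is at the narrow mouth. I'll continue gently.

```bash
python3 -m jog '[{"fingers":0,"x":-0.004,"y":0,"z":0,"rx":0,"ry":0,"rz":0},{"fingers":0,"x":-0.004,"y":0,"z":0,"rx":0,"ry":0,"rz":0},{"fingers":0,"x":-0.004,"y":0,"z":0,"rx":0,"ry":0,"rz":0},{"fingers":0,"x":-0.004,"y":0,"z":0,"rx":0,"ry":0,"rz":0},{"fingers":0,"x":-0.004,"y":0,"z":0,"rx":0,"ry":0,"rz":0}]'
python3 -m jog '[{"fingers":0,"x":-0.004,"y":0,"z":0,"rx":0,"ry":0,"rz":0},{"fingers":0,"x":-0.004,"y":0,"z":0,"rx":0,"ry":0,"rz":0},{"fingers":0,"x":-0.004,"y":0,"z":0,"rx":0,"ry":0,"rz":0},{"fingers":0,"x":-0.004,"y":0,"z":0,"rx":0,"ry":0,"rz":0},{"fingers":0,"x":-0.004,"y":0,"z":0,"rx":0,"ry":0,"rz":0},{"fingers":0,"x":-0.004,"y":0,"z":0,"rx":0,"ry":0,"rz":0}]'
python3 m.py t6 -.25 -.08; python3 - <<'E'
from h import *
W,p=cloud("t6"); hsv=cv2.cvtColor(p,cv2.COLOR_RGB2HSV); jx,jy=jig(W); z=W[...,2]
s=(abs(jy)<.02)&(z>.025)&(z<.038)&(hsv[...,2]>150)&(hsv[...,1]>60)&(jx>-.12)&(jx<-.01); print('strip',np.percentile(jx[s],[1,99]),np.polyfit(jx[s],jy[s],1))
E
```

```text
clock: 9.02
tcp_pos: [0.5566, 0.146, 0.0603]
orientation: [-2.41, -2.016, -0.0]
contact_force: [0.4, 0.6, -0.7]
grip_width: 0.0169
gripper_force: 97.6
clock: 9.78
tcp_pos: [0.5524, 0.1223, 0.0603]
orientation: [-2.41, -2.016, -0.0]
contact_force: [0.6, -0.3, -0.3]
grip_width: 0.0172
gripper_force: 97.5
stick 456 [-0.2208 -0.0818 -0.0802] y0,slope [-0.001  0.006] z top [ 0.0161 -0.4179] bed 0.01858490477717667
tcp jig [-0.2449 -0.0037] [0.5523 0.1216 0.0603]
{'clock': 9.825, 'tcp_pos': [0.5523, 0.1216, 0.0603], 'orientation': [2.4102, 2.0148, -0.0006], 'contact_force': [-0.0126, -0.8147, -0.5344], 'grip_width': 0.0171, 'joints': [-0.5834, 0.541, 0.3328, 1.9704, -0.2727, 0.6733, -0.2584]}
strip [-0.08265814 -0.01091251] [ 0.04060403 -0.00013938]
```

```bash
python3 -m jog '[{"fingers":0,"x":-0.004,"y":0,"z":0,"rx":0,"ry":0,"rz":0},{"fingers":0,"x":-0.004,"y":0,"z":0,"rx":0,"ry":0,"rz":0},{"fingers":0,"x":-0.004,"y":0,"z":0,"rx":0,"ry":0,"rz":0},{"fingers":0,"x":-0.004,"y":0,"z":0,"rx":0,"ry":0,"rz":0},{"fingers":0,"x":-0.004,"y":0,"z":0,"rx":0,"ry":0,"rz":0},{"fingers":0,"x":-0.004,"y":0,"z":0,"rx":0,"ry":0,"rz":0}]'
python3 -m jog '[{"fingers":0,"x":-0.002,"y":0,"z":0,"rx":0,"ry":0,"rz":0},{"fingers":0,"x":-0.002,"y":0,"z":0,"rx":0,"ry":0,"rz":0},{"fingers":0,"x":-0.002,"y":0,"z":0,"rx":0,"ry":0,"rz":0},{"fingers":0,"x":-0.002,"y":0,"z":0,"rx":0,"ry":0,"rz":0},{"fingers":0,"x":-0.002,"y":0,"z":0,"rx":0,"ry":0,"rz":0}]'
```

```text
clock: 10.58
tcp_pos: [0.5485, 0.099, 0.0604]
orientation: [2.409, 2.016, 0.001]
contact_force: [0.6, 1.5, 0.4]
grip_width: 0.0171
gripper_force: 97.7
clock: 11.2
tcp_pos: [0.5463, 0.0889, 0.0602]
orientation: [-2.41, -2.016, 0.0]
contact_force: [0.0, 0.3, -1.3]
grip_width: 0.0166
gripper_force: 97.5
```

```bash
python3 -m jog '[{"fingers":0,"x":-0.002,"y":0,"z":0,"rx":0,"ry":0,"rz":0},{"fingers":0,"x":-0.002,"y":0,"z":0,"rx":0,"ry":0,"rz":0},{"fingers":0,"x":-0.002,"y":0,"z":0,"rx":0,"ry":0,"rz":0},{"fingers":0,"x":-0.002,"y":0,"z":0,"rx":0,"ry":0,"rz":0}]'
```

```text
clock: 11.7
tcp_pos: [0.5451, 0.0812, 0.0603]
orientation: [-2.41, -2.016, -0.0]
contact_force: [1.0, 1.3, 0.2]
grip_width: 0.0168
gripper_force: 97.6
```

```bash
python3 -m jog '[{"fingers":0,"x":-0.002,"y":0,"z":0,"rx":0,"ry":0,"rz":0},{"fingers":0,"x":-0.002,"y":0,"z":0,"rx":0,"ry":0,"rz":0},{"fingers":0,"x":-0.002,"y":0,"z":0,"rx":0,"ry":0,"rz":0},{"fingers":0,"x":-0.002,"y":0,"z":0,"rx":0,"ry":0,"rz":0}]'
```

```text
clock: 12.2
tcp_pos: [0.5443, 0.0758, 0.0608]
orientation: [-2.407, -2.017, -0.004]
contact_force: [0.5, 7.6, -0.2]
grip_width: 0.0174
gripper_force: 97.8
```

```bash
python3 -m jog '[{"fingers":0,"x":-0.002,"y":0,"z":0,"rx":0,"ry":0,"rz":0},{"fingers":0,"x":-0.002,"y":0,"z":0,"rx":0,"ry":0,"rz":0},{"fingers":0,"x":-0.002,"y":0,"z":0,"rx":0,"ry":0,"rz":0},{"fingers":0,"x":-0.002,"y":0,"z":0,"rx":0,"ry":0,"rz":0}]'
```

```text
clock: 12.7
tcp_pos: [0.543, 0.0684, 0.0609]
orientation: [-2.407, -2.017, -0.005]
contact_force: [1.7, 7.6, 0.9]
grip_width: 0.0171
gripper_force: 97.8
```

```bash
python3 -m jog '[{"fingers":0,"x":-0.002,"y":0,"z":0,"rx":0,"ry":0,"rz":0},{"fingers":0,"x":-0.002,"y":0,"z":0,"rx":0,"ry":0,"rz":0},{"fingers":0,"x":-0.002,"y":0,"z":0,"rx":0,"ry":0,"rz":0}]'
```

```text
clock: 13.08
tcp_pos: [0.5424, 0.064, 0.0611]
orientation: [-2.406, -2.017, -0.008]
contact_force: [1.6, 14.0, 3.7]
grip_width: 0.0173
gripper_force: 98.1
```

```bash
python3 -m jog '[{"fingers":0,"x":-0.001,"y":0,"z":0,"rx":0,"ry":0,"rz":0},{"fingers":0,"x":0,"y":0,"z":0,"rx":0,"ry":0,"rz":0}]'; python3 -c "
from h import *
st()"
```

```text
clock: 13.32
tcp_pos: [0.5424, 0.0638, 0.0613]
orientation: [-2.404, -2.018, -0.009]
contact_force: [1.3, 13.5, 4.2]
grip_width: 0.017
gripper_force: 98.1
{'clock': 13.325, 'tcp_pos': [0.5424, 0.0638, 0.0613], 'orientation': [-2.4045, -2.0177, -0.0089], 'contact_force': [1.2862, 13.4696, 4.1564], 'grip_width': 0.017, 'joints': [-0.4849, 0.5125, 0.3275, 2.0182, -0.2729, 0.6483, -0.1526]}
```

```bash
python3 - <<'E'
from h import *
snap("top","t7"); snap("scene","s7"); p=cv2.imread("pics/t7.png")[190:280,290:440]; q=cv2.imread("pics/s7.png")[130:240,260:410]
cv2.imwrite("pics/c7.png",np.hstack([cv2.resize(p,None,fx=2.6,fy=2.6,interpolation=2),cv2.resize(q,None,fx=2.6,fy=2.6,interpolation=2)[:234]])) ; st()
E
```

```text
{'clock': 13.425, 'tcp_pos': [0.5424, 0.0639, 0.0612], 'orientation': [-2.4044, -2.0178, -0.0088], 'contact_force': [0.1913, 13.3274, 3.7457], 'grip_width': 0.017, 'joints': [-0.485, 0.5125, 0.3275, 2.0182, -0.2729, 0.6482, -0.1526]}
```

View pics/c7.png

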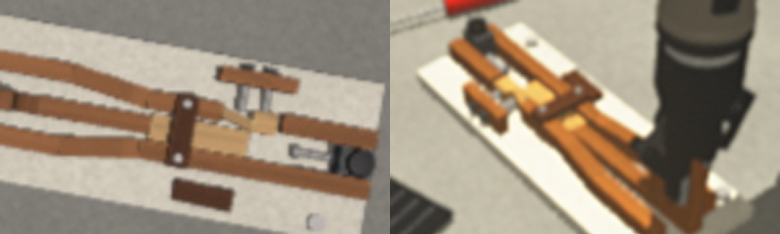

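The strip's nose (left crop px 248,140) is at the shoe's crest and well short of the screw (px 292), so this force comes from the shoe. I'll keep going in 1 mm steps.

```bash
python3 -m jog '[{"fingers":0,"x":-0.001,"y":0,"z":0,"rx":0,"ry":0,"rz":0},{"fingers":0,"x":0,"y":0,"z":0,"rx":0,"ry":0,"rz":0}]'
```

```text
clock: 13.68
tcp_pos: [0.5415, 0.0599, 0.0608]
orientation: [-2.407, -2.017, -0.004]
contact_force: [0.8, 7.1, 1.5]
grip_width: 0.0169
gripper_force: 97.7
```

```bash
python3 -m jog '[{"fingers":0,"x":-0.0005,"y":0,"z":0,"rx":0,"ry":0,"rz":0},{"fingers":0,"x":0,"y":0,"z":0,"rx":0,"ry":0,"rz":0}]'
```

```text
clock: 13.92
tcp_pos: [0.5415, 0.0595, 0.0608]
orientation: [-2.407, -2.017, -0.004]
contact_force: [0.6, 6.4, 1.0]
grip_width: 0.0167
gripper_force: 97.7
```

```bash
python3 -m jog '[{"fingers":0,"x":-0.0015,"y":0,"z":0,"rx":0,"ry":0,"rz":0},{"fingers":0,"x":-0.0015,"y":0,"z":0,"rx":0,"ry":0,"rz":0},{"fingers":0,"x":-0.0015,"y":0,"z":0,"rx":0,"ry":0,"rz":0},{"fingers":0,"x":-0.0015,"y":0,"z":0,"rx":0,"ry":0,"rz":0},{"fingers":0,"x":-0.0015,"y":0,"z":0,"rx":0,"ry":0,"rz":0},{"fingers":0,"x":-0.0015,"y":0,"z":0,"rx":0,"ry":0,"rz":0}]'
```

```text
clock: 14.68
tcp_pos: [0.5397, 0.0506, 0.0607]
orientation: [-2.407, -2.017, -0.004]
contact_force: [1.4, 7.2, 1.7]
grip_width: 0.0167
gripper_force: 97.7
```

```bash
python3 -m jog '[{"fingers":0,"x":-0.0015,"y":0,"z":0,"rx":0,"ry":0,"rz":0},{"fingers":0,"x":-0.0015,"y":0,"z":0,"rx":0,"ry":0,"rz":0},{"fingers":0,"x":-0.0015,"y":0,"z":0,"rx":0,"ry":0,"rz":0},{"fingers":0,"x":-0.0015,"y":0,"z":0,"rx":0,"ry":0,"rz":0},{"fingers":0,"x":-0.0015,"y":0,"z":0,"rx":0,"ry":0,"rz":0},{"fingers":0,"x":-0.0015,"y":0,"z":0,"rx":0,"ry":0,"rz":0}]'
```

```text
clock: 15.42
tcp_pos: [0.538, 0.0417, 0.0607]
orientation: [-2.407, -2.017, -0.004]
contact_force: [1.4, 6.8, 1.4]
grip_width: 0.0171
gripper_force: 97.8
```

```bash
python3 -m jog '[{"fingers":0,"x":-0.0015,"y":0,"z":0,"rx":0,"ry":0,"rz":0},{"fingers":0,"x":-0.0015,"y":0,"z":0,"rx":0,"ry":0,"rz":0},{"fingers":0,"x":-0.0015,"y":0,"z":0,"rx":0,"ry":0,"rz":0},{"fingers":0,"x":-0.0015,"y":0,"z":0,"rx":0,"ry":0,"rz":0}]'
```

```text
clock: 15.92
tcp_pos: [0.537, 0.0358, 0.0607]
orientation: [-2.407, -2.017, -0.004]
contact_force: [1.1, 6.8, 1.2]
grip_width: 0.0168
gripper_force: 97.8
```

```bash
python3 -m jog '[{"fingers":0,"x":-0.001,"y":0,"z":0,"rx":0,"ry":0,"rz":0},{"fingers":0,"x":-0.001,"y":0,"z":0,"rx":0,"ry":0,"rz":0},{"fingers":0,"x":-0.001,"y":0,"z":0,"rx":0,"ry":0,"rz":0},{"fingers":0,"x":-0.001,"y":0,"z":0,"rx":0,"ry":0,"rz":0}]'
```

```text
clock: 16.42
tcp_pos: [0.5363, 0.0318, 0.0607]
orientation: [-2.407, -2.017, -0.003]
contact_force: [1.6, 7.0, 0.7]
grip_width: 0.017
gripper_force: 97.8
```

```bash
python3 -m jog '[{"fingers":0,"x":-0.001,"y":0,"z":0,"rx":0,"ry":0,"rz":0},{"fingers":0,"x":-0.001,"y":0,"z":0,"rx":0,"ry":0,"rz":0},{"fingers":0,"x":-0.001,"y":0,"z":0,"rx":0,"ry":0,"rz":0}]'
```

```text
clock: 16.8
tcp_pos: [0.5357, 0.0289, 0.0606]
orientation: [-2.407, -2.017, -0.003]
contact_force: [0.4, 6.6, 1.2]
grip_width: 0.0169
gripper_force: 97.8
```

```bash
python3 -m jog '[{"fingers":0,"x":-0.001,"y":0,"z":0,"rx":0,"ry":0,"rz":0},{"fingers":0,"x":-0.001,"y":0,"z":0,"rx":0,"ry":0,"rz":0}]'
```

```text
clock: 17.05
tcp_pos: [0.5354, 0.0269, 0.0607]
orientation: [-2.407, -2.017, -0.003]
contact_force: [-0.6, 7.0, 2.2]
grip_width: 0.0167
gripper_force: 97.8
```

Next in 2 mm steps. The arm stiffness is about 2.6 N/mm, so a 2 mm overrun is safe.

```bash
python3 -m jog '[{"fingers":0,"x":-0.001,"y":0,"z":0,"rx":0,"ry":0,"rz":0},{"fingers":0,"x":-0.001,"y":0,"z":0,"rx":0,"ry":0,"rz":0}]'
```

```text
clock: 17.3
tcp_pos: [0.5351, 0.0249, 0.0607]
orientation: [-2.407, -2.017, -0.003]
contact_force: [0.5, 6.7, 0.4]
grip_width: 0.0169
gripper_force: 97.8
```

```bash
python3 -m jog '[{"fingers":0,"x":-0.001,"y":0,"z":0,"rx":0,"ry":0,"rz":0},{"fingers":0,"x":-0.001,"y":0,"z":0,"rx":0,"ry":0,"rz":0}]'
```

```text
clock: 17.55
tcp_pos: [0.535, 0.024, 0.0608]
orientation: [-2.406, -2.017, -0.005]
contact_force: [0.9, 9.7, 3.0]
grip_width: 0.0171
gripper_force: 98.0
```

The force is rising and the motion has stalled with the leading end at about 0.106 m, where the screw head was seen. That is the stop.

```bash
python3 -m jog '[{"fingers":0,"x":-0.001,"y":0,"z":0,"rx":0,"ry":0,"rz":0},{"fingers":0,"x":0,"y":0,"z":0,"rx":0,"ry":0,"rz":0}]'
```

```text
clock: 17.8
tcp_pos: [0.535, 0.0239, 0.061]
orientation: [-2.405, -2.017, -0.006]
contact_force: [0.7, 11.2, 4.3]
grip_width: 0.0167
gripper_force: 98.1
```

```bash
python3 -m jog '[{"fingers":0,"x":-0.0007,"y":0,"z":0,"rx":0,"ry":0,"rz":0},{"fingers":0,"x":0,"y":0,"z":0,"rx":0,"ry":0,"rz":0}]'
```

```text
clock: 18.05
tcp_pos: [0.535, 0.0239, 0.061]
orientation: [-2.404, -2.017, -0.007]
contact_force: [0.6, 11.6, 5.2]
grip_width: 0.0168
gripper_force: 98.2
```

```bash
python3 -m jog '[{"fingers":0,"x":-0.0015,"y":0,"z":0,"rx":0,"ry":0,"rz":0},{"fingers":0,"x":0,"y":0,"z":0,"rx":0,"ry":0,"rz":0}]'
```

```text
clock: 18.3
tcp_pos: [0.5351, 0.0238, 0.0613]
orientation: [-2.403, -2.018, -0.009]
contact_force: [0.8, 16.4, 4.7]
grip_width: 0.0173
gripper_force: 98.4
```

```bash
python3 -m jog '[{"fingers":0,"x":-0.001,"y":0,"z":0,"rx":0,"ry":0,"rz":0},{"fingers":0,"x":0,"y":0,"z":0,"rx":0,"ry":0,"rz":0},{"fingers":0,"x":0,"y":0,"z":0,"rx":0,"ry":0,"rz":0}]'
```

```text
clock: 18.68
tcp_pos: [0.5351, 0.0237, 0.0614]
orientation: [-2.402, -2.018, -0.011]
contact_force: [1.1, 19.8, 6.0]
grip_width: 0.017
gripper_force: 98.5
```

The tool reads 16 to 20 N, including some nose drag on the bed, and I've held that for about 0.4 s. Now I'll draw the stick straight back out.

```bash
python3 -m jog '[{"fingers":0,"x":0.006,"y":0,"z":0,"rx":0,"ry":0,"rz":0},{"fingers":0,"x":0.012,"y":0,"z":0,"rx":0,"ry":0,"rz":0},{"fingers":0,"x":0.02,"y":0,"z":0,"rx":0,"ry":0,"rz":0},{"fingers":0,"x":0.025,"y":0,"z":0,"rx":0,"ry":0,"rz":0},{"fingers":0,"x":0.025,"y":0,"z":0,"rx":0,"ry":0,"rz":0},{"fingers":0,"x":0.025,"y":0,"z":0,"rx":0,"ry":0,"rz":0},{"fingers":0,"x":0.02,"y":0,"z":-0.01,"rx":0,"ry":0,"rz":0},{"fingers":0,"x":0.02,"y":0,"z":-0.015,"rx":0,"ry":0,"rz":0}]'
python3 -m jog '[{"fingers":0,"x":0.03,"y":0,"z":0,"rx":0,"ry":0,"rz":0},{"fingers":0,"x":0.03,"y":0,"z":0,"rx":0,"ry":0,"rz":0},{"fingers":0,"x":0.03,"y":0,"z":0,"rx":0,"ry":0,"rz":0},{"fingers":0,"x":0.03,"y":0,"z":0,"rx":0,"ry":0,"rz":0},{"fingers":0,"x":0.03,"y":0,"z":0,"rx":0,"ry":0,"rz":0},{"fingers":0,"x":0,"y":0,"z":0,"rx":0,"ry":0,"rz":0}]'
python3 m.py t8 -.39 -.2; python3 - <<'E'
from h import *
p=cv2.imread("pics/t8.png")[140:310,120:450]; cv2.imwrite("pics/c8.png",cv2.resize(p,None,fx=2.4,fy=2.4,interpolation=2)[:, :790])
E
```

```text
clock: 19.68
tcp_pos: [0.5603, 0.1683, 0.0856]
orientation: [2.409, 2.016, -0.002]
contact_force: [-0.1, -0.2, -1.5]
grip_width: 0.0167
gripper_force: 97.5
clock: 20.42
tcp_pos: [0.5864, 0.3191, 0.0856]
orientation: [-2.404, -2.02, -0.002]
contact_force: [-0.4, -0.0, -0.6]
grip_width: 0.0171
gripper_force: 97.5
stick 377 [-0.389  -0.2827 -0.282 ] y0,slope [-0.0008  0.0127] z top [ 0.0576 -0.0282] bed 0.017334897751257294
tcp jig [-0.4427 -0.0045] [0.5866 0.3165 0.0855]
{'clock': 20.475, 'tcp_pos': [0.5866, 0.3165, 0.0855], 'orientation': [2.4074, 2.0184, 0.0002], 'contact_force': [0.8877, -0.0012, -0.8332], 'grip_width': 0.0171, 'joints': [-0.8272, 0.6403, 0.3422, 1.7082, -0.2725, 0.8401, -0.5399]}
```

View pics/c8.png

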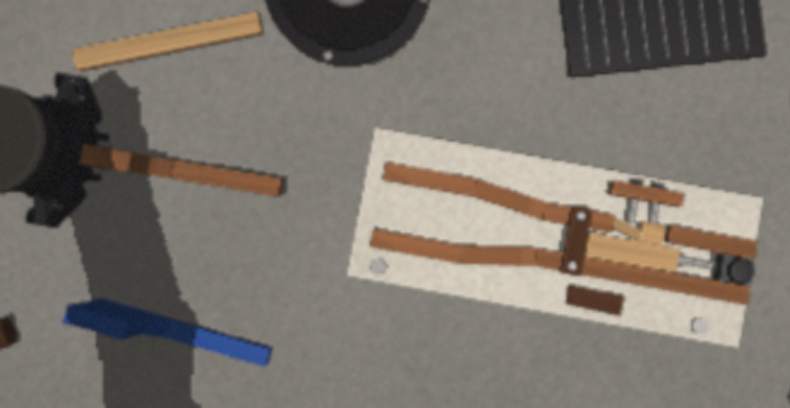

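The strip lies against the screw head (px 682,262), and the stick is clear behind the jig over free bench. I'll lower it and release.

```bash
python3 -m jog '[{"fingers":0,"x":0,"y":0,"z":0.02,"rx":0,"ry":0,"rz":0},{"fingers":0,"x":0,"y":0,"z":0.015,"rx":0,"ry":0,"rz":0},{"fingers":0,"x":0,"y":0,"z":0.005,"rx":0,"ry":0,"rz":0},{"fingers":0,"x":0,"y":0,"z":0.003,"rx":0,"ry":0,"rz":0},{"fingers":0,"x":0,"y":0,"z":0.001,"rx":0,"ry":0,"rz":0},{"fingers":0,"x":0,"y":0,"z":0,"rx":0,"ry":0,"rz":0}]'
```

```text
clock: 21.22
tcp_pos: [0.5872, 0.315, 0.0417]
orientation: [2.41, 2.016, 0.001]
contact_force: [-0.0, -0.5, -1.3]
grip_width: 0.0168
gripper_force: 97.5
```

```bash
python3 -m jog '[{"fingers":0,"x":0,"y":0,"z":0.0015,"rx":0,"ry":0,"rz":0},{"fingers":0,"x":0,"y":0,"z":0,"rx":0,"ry":0,"rz":0},{"fingers":0.02,"x":0,"y":0,"z":0,"rx":0,"ry":0,"rz":0},{"fingers":0.03,"x":0,"y":0,"z":0,"rx":0,"ry":0,"rz":0},{"fingers":0.045,"x":0,"y":0,"z":0,"rx":0,"ry":0,"rz":0},{"fingers":0.045,"x":0,"y":0,"z":0,"rx":0,"ry":0,"rz":0}]' 20
python3 -m jog '[{"fingers":0.05,"x":0,"y":0,"z":-0.01,"rx":0,"ry":0,"rz":0},{"fingers":0.05,"x":0,"y":0,"z":-0.03,"rx":0,"ry":0,"rz":0},{"fingers":0.05,"x":0,"y":0,"z":-0.04,"rx":0,"ry":0,"rz":0},{"fingers":0.05,"x":0,"y":0,"z":-0.05,"rx":0,"ry":0,"rz":0},{"fingers":0.05,"x":0,"y":0,"z":0,"rx":0,"ry":0,"rz":0}]'
python3 - <<'E'
from h import *
snap("wrist","w9"); snap("scene","s9"); a=cv2.imread("pics/w9.png"); b=cv2.imread("pics/s9.png")
cv2.imwrite("pics/c9.png",np.hstack([cv2.resize(a,(400,250)),cv2.resize(b[100:350,200:600],(400,250))]))
W,p=cloud("w9"); z=W[...,2]; m=(abs(W[...,0]-.58)<.05)&(abs(W[...,1]-.30)<.12)
for lo,hi in((.07,.09),(.008,.022)):
    k=m&(z>lo)&(z<hi); print(k.sum(),W[k].mean(0).round(3) if k.any() else '')
st()
E
```

```text
clock: 21.98
tcp_pos: [0.5869, 0.3148, 0.0398]
orientation: [-2.41, -2.016, 0.0]
contact_force: [0.1, 0.4, -0.5]
grip_width: 0.0452
gripper_force: 0.0
clock: 22.6
tcp_pos: [0.5899, 0.3159, 0.1754]
orientation: [2.409, 2.014, 0.014]
contact_force: [-0.5, 0.3, -0.8]
grip_width: 0.05
gripper_force: 0.0
1682 [0.583 0.304 0.077]
955 [0.568 0.219 0.011]
{'clock': 22.7, 'tcp_pos': [0.587, 0.315, 0.1707], 'orientation': [-2.4094, -2.0157, -0.0022], 'contact_force': [-0.6378, 0.0654, 0.4484], 'grip_width': 0.0501, 'joints': [-0.8537, 0.5416, 0.3819, 1.6559, -0.2328, 0.9877, -0.5702]}
```

View pics/c9.png

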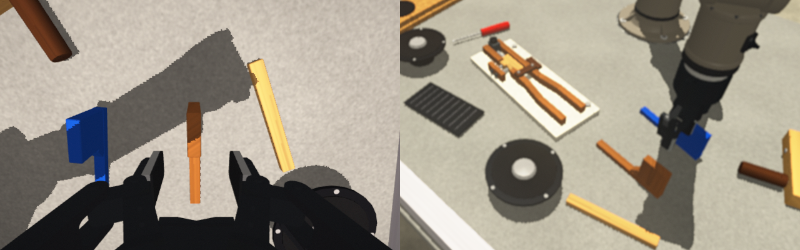

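The stick stands flat on the bench and is released (left px 195,150). The jig and bystanders are undisturbed. Handing in.

```bash
python3 -c "
from bench import r
print(r.hand_in())"
```

```text
the job is handed in; nothing more can be done
None
```

I pushed the strip home against the stop screw and laid the stick down on the bench clear of the jig, then handed in at about 23 s; no verdict came back. The wrist force at the stop rose to 16–20 N including drag of the stick's nose on the bed, so I estimate the push on the strip peaked at about 18 N, the top of the 12–18 N range.

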